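Cycle the plate press and hold its access cover shut

TASK

The bench plate press has just been cleaned: pull its sprung red lever down through its full stroke and ease it slowly all the way back up, never letting it snap back. Next, while the dark grey access cover still stands ajar on its springs, turn the cover's quarter-turn fastener clockwise until its orange slot lines up with the white marks; then press the cover down flush against its frame, with the fastener still lined up, and finish while holding it pressed there with the gripper. Leave the tube rack, wash bottle and jar where they stand.

Things in the scene. Friction and masses are not known exactly. Their poses are not given: they have to be found in the camera images.
- sealer: the plate press, a fixed white machine 290 mm deep (its x) by 350 mm wide (its y), deck 80 mm above the bench. Origin: centre of its underside; its x points away from the robot at yaw 0, its y left, z up. The sprung lever is on its left half (y > 0), the access cover on its right half (y < 0). Beneath the lever is an aluminium nest whose top is 90 mm above the bench
- lever_pivot (a point): point on the lever's hinge axis (along the machine's y), midway between the two lever arms, 130 mm above the bench; it does not move
- lever_grip (a point): centre of the lever's red grip bar: 18 mm round, along the machine's y, 114 mm clear between the two 12 mm steel arms that carry it, 160 mm from the hinge axis. At rest it is up and towards the robot from the hinge (50 degrees above level, 253 mm above the bench); at full stroke level with the hinge. Can be pinched from above across the bar, the tool staying upright
- press_lever (a joint): lever angle in rad: 0 at rest (up), 0.873 at the stop of its full stroke; grows as the grip is pulled down and towards the robot. Spring return: about 3 N at the grip at rest, 8 N at full stroke, plus some damping. Let go low down it snaps back at some 3 rad/s (snapping: faster than 1.5 rad/s, 240 mm/s at the grip)
- cover (a joint): angle in rad of the access cover, a dark grey plate 186 x 148 x 8 mm hinged along its far edge (machine's y): 0 is flush on its frame (hard stop), 0.085 is ajar as springs hold it at the start, near edge 16 mm up. At the yellow spots about 7 N down starts closing it and 12 N keeps it flush, more nearer the hinge
- cover_press (a point): centre, on the top surface, of the outer (right) one of two yellow spots, 34 mm wide, on the cover 140 mm from its hinge and 49 mm to either side of the fastener; good places to press. It is at 97 mm above the bench when the cover is flush, 109 mm when ajar
- fastener (a joint): angle in rad of the quarter-turn fastener from the line-up: 0 when the orange slot on its wing is in line with the white marks on the cover (along the machine's x); negative at the start (-1.25 to -0.75), growing as it is turned clockwise seen from above. It can be turned past 0, to 0.5, where it stops; it stays where it is left (light friction)
- fastener_grip (a point): centre of the fastener's wing, on its turning axis: the wing is black, 44 mm long (point x), 13 mm thick (point y), 18 mm tall, its top 9 mm above this point, standing on a black disc 40 mm wide and 6 mm thick on the cover. The cover's surface is 23 mm below this point. The slot is the orange line along the wing's top
- tube_rack: bystander: loose blue rack of small tubes, 75 x 110 x 45 mm (about 57 mm with the tubes), origin under its centre
- wash_bottle: bystander: loose white wash bottle, blue cap and spout, 64 mm in diameter, 180 mm tall, origin under its centre
- reagent_jar: bystander: loose amber jar with blue cap, 48 mm in diameter, 75 mm tall, origin under its centre

How it is judged:
By the outcome, as a careful person would: the job done as asked, in the order asked, and still so for the second after the job is handed in, while the arm keeps its last pose, push and grip.
It also fails if it takes over 64 s, if anything falls off the work surface, if the arm or the gripper's body presses on something with over 40 N, if the wrist force passes 120 N, or if a joint passes its speed limit or range.

ROBOT

A 6-joint arm with a two-finger parallel gripper is mounted at the origin on the work surface. World frame = base frame: x ahead of the robot, y to its left, z up, the work surface at z = 0. Lengths are in m, angles in rad, forces in N, time in s.
With the tool pointing down it reaches from about 0.425 to 0.95 m from the base axis. Payload 3.5 kg.
Tool frame: the origin (TCP) lies at the very end of the fingers, on their centre line; the grasp point (between the pads) lies 19 mm behind it; z points along the fingers, y is the line along which they close (so a half turn about z gives the same grasp; the last joint's range is limited). The gripper opens to 85 mm and grips with 20 to 120 N. Pads are 22 mm wide; open, the fingers measure 114 mm over their backs; the gripper's body (76 mm by 85 mm) begins 54 mm behind the grasp point. The pads swing forward as they close: fully open they stand 13 mm farther back than shut.
Start: joints at [-1.467, 0.286, 1.577, -0, 1.279, -0.15], TCP at [0.17, -0.653, 0.231] pointing down, gripper open.
Joint ranges: [-2.77, 2.77], [-0.9, 2.22], [0.21, 2.48], [-1.53, 4.67], [0.24, 2.81], [-2.84, 2.84]. Speed limits (rad/s): [2.79, 2.79, 3.14, 3.14, 3.14, 3.14].

INTERFACE

Orientations are given as a unit quaternion [x, y, z, w].
In Python, from plant import ctrl gives the robot as it stands.
- The arm moves only by the tool creep_tool, called after "Request:" in YAML: its name, and indented under it one key for each argument. Schema: {"type":"object","properties":{"plan":{"type":"string"},"squeeze":{"type":"number"},"only":{"type":"string"},"quiet":{"type":"boolean"},"lines":{"type":"string"}},"required":["plan"],"additionalProperties":false}. plan is a string of 1 to 10 rows, parted by a bar, with the numbers parted by commas; each row has 7 numbers: dx, dy, dz in m, then a rotation vector rx, ry, rz in rad, then the opening from 0.0 (shut) to 1.0 (fully open); each row is the pose to reach, as a shift and turn from the pose commanded when the call began, along the tool's axes at that moment; what a row does not reach only later rows make up. A row lasts 1/8 s, in which the tool goes at most 0.0625 m and 0.188 rad, less where a joint would pass 70% of its speed; a pose out of reach is approached as far as the arm can. The fingers move at their own pace and stop on an object; squeeze is the grip in N (left out, the last holds). Time passes only in rows, so rows that do not move let the fingers close. The tool returns the time, the measured TCP pose, the force, the opening and the grip force at its end. only (a regular expression) keeps the lines of the reply that match it, lines (a string "A,B") keeps lines A to B, and quiet returns only ok. Input that does not fit is refused with a message, and nothing moves.
- ctrl.get_state(): the state, without advancing time (a new reading comes with each control period).
- ctrl.read_camera(name): name is "side" or "top"; returns a dict with "pixels" (480x640x3 uint8, red, green, blue), "camera_matrix" (3x3 intrinsics, pixels), "dist_coeffs" ([k1, k2, p1, p2, k3] as OpenCV has them; the pictures are not rectified), "xyz" and "orientation" of the camera in the world. Camera axes: x right, y down, z forward; pixel columns grow to the right and rows downward; lengths in m; the calibration is good to about 2 mm. A picture is of the moment at which its call begins. There is no depth.
- ctrl.sign_off(): hands the job in; it is judged then, once.
The state is a dict: "time": time; "qpos": joint angles; "dq": joint speeds; "joint_efforts": joint torques, N m; "eef_pos": TCP position; "tcp_rot": TCP orientation; "contact_force": force on the tool from outside, world axes, zero at the start; "wrist_torque": the same for the moment, N m; "opening": opening from 0.0 (shut) to 1.0 (fully open); "finger_force": force on a finger pad.
Only numpy, scipy, OpenCV 4.12 (cv2) and the standard library are available. Lean on these libraries where they do the work, as an engineer would, in place of code of your own. Each camera call takes 0.05 s, during which the arm holds its last target. There are 200 camera calls.

## Working session

There is one attempt and no reset: what is moved stays moved. The work goes in short steps, Python scripts to look and compute and a tool call to move; the robot and the scene stay as the last step left them, time stands still between calls to the robot, and variables do not carry over. Pictures are saved under pics/ and viewed, at most 10 in all, crops included, and the job is handed in when it is done.

```bash
ls; mkdir -p pics; python3 - <<'E'
from plant import ctrl
import cv2
for n in("top","side"):
    r=ctrl.read_camera(n); cv2.imwrite(f"pics/{n}0.png",r["pixels"][:,:,::-1]); print(n,r["camera_matrix"],r["dist_coeffs"],r["xyz"],r["orientation"])
s=ctrl.get_state();print(s["time"],s["eef_pos"],s["tcp_rot"])
E
```

```text
pics
plant.py
top [[515.25209412   0.         317.25267037]
 [  0.         515.25209412 233.66059642]
 [  0.           0.           1.        ]] [-0.15047472  0.          0.          0.          0.        ] [0.33673479 0.01796105 1.31733225] [ 0.7116052  -0.69475105  0.07382482 -0.07408725]
side [[451.07459005   0.         313.23240632]
 [  0.         451.07459005 242.52437393]
 [  0.           0.           1.        ]] [-0.01407215  0.          0.          0.          0.        ] [0.21192603 0.57158073 0.9548091 ] [-0.29152794  0.88860365 -0.33815138  0.1051126 ]
0.1 [ 0.16944694 -0.65278382  0.23005485] [ 9.91958909e-01  1.26555737e-01  3.23353736e-05 -1.08014395e-03]
```

View pics/top0.png

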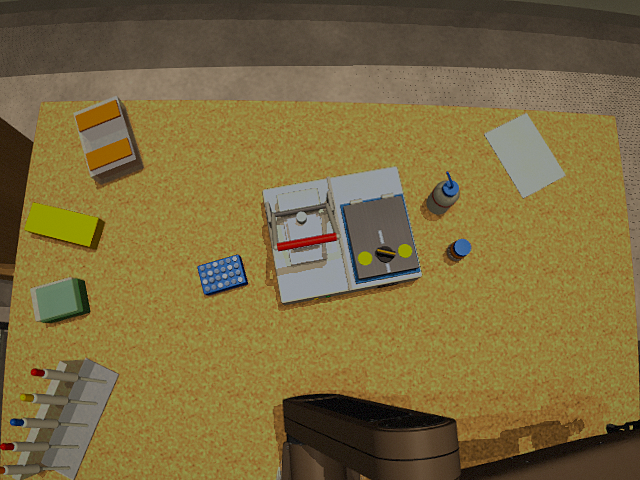

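View pics/side0.png

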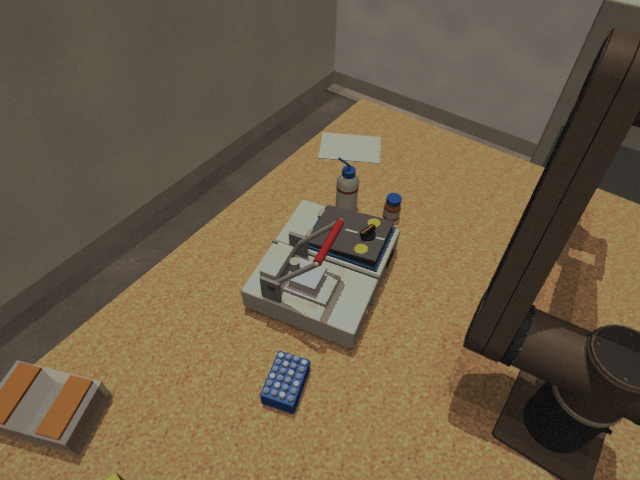

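The top view shows the press at about (340,235), the red bar from (278,247) to (338,238), the yellow spots at (365,258) and (405,251), and the fastener at (385,254). The side view shows the same items, with the bar from (318,262) to (341,222). I'll enlarge both.

```bash
python3 - <<'E'
import cv2
a=cv2.imread("pics/top0.png")[160:310,255:430]; cv2.imwrite("pics/topc.png",cv2.resize(a,None,fx=4,fy=4,interpolation=2))
a=cv2.imread("pics/side0.png")[195:345,240:410]; cv2.imwrite("pics/sidec.png",cv2.resize(a,None,fx=4,fy=4,interpolation=2))
E
```

```text
(no output)
```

View pics/topc.png

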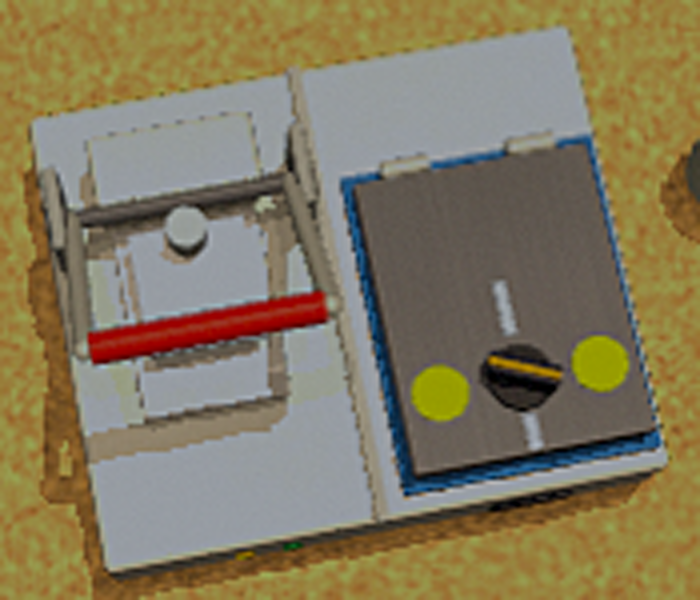

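View pics/sidec.png

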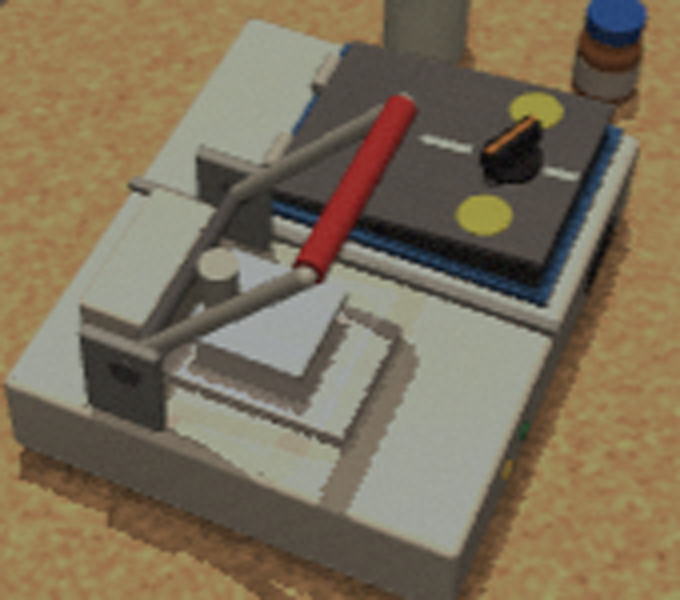

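```bash
cat >h.py <<'E'
import numpy as np,cv2
from scipy.spatial.transform import Rotation as R
K={'top':([515.252,317.2527,233.6606],-.15047472,[0.33673479,0.01796105,1.31733225],[0.7116052,-0.69475105,0.07382482,-0.07408725],(255,160)),
'side':([451.0746,313.2324,242.5244],-.01407215,[0.21192603,0.57158073,0.9548091],[-0.29152794,0.88860365,-0.33815138,0.1051126],(240,195))}
def ray(n,p,crop=True):
    (f,cx,cy),k,x,q,o=K[n]; p=np.array(p,float)
    if crop: p=(p+.5)/4-.5+o
    u=cv2.undistortPoints(p.reshape(1,1,2),np.array([[f,0,cx],[0,f,cy],[0,0,1]]),np.array([k,0,0,0,0]))[0,0]
    return np.array(x),R.from_quat(q).apply([*u,1])
def atz(n,p,z,crop=True):
    o,d=ray(n,p,crop); return o+d*(z-o[2])/d[2]
def tri(a,b):
    o1,d1=ray('top',a);o2,d2=ray('side',b)
    t=np.linalg.lstsq(np.c_[d1,-d2],o2-o1,rcond=None)[0]
    p,q=o1+t[0]*d1,o2+t[1]*d2
    return (p+q)/2,np.linalg.norm(p-q)
E
python3 - <<'E'
from h import *
np.set_printoptions(precision=4,suppress=True)
for n,a,b,z in [('barL',(90,347),(312,268),.253),('barR',(327,307),(400,104),.253),('spotL',(440,393),(484,214),.109),('spotR',(600,363),(537,110),.109),('wing',(526,368),(517,137),.141)]:
    print(n,*tri(a,b),atz('top',a,z),atz('side',b,z))
for c in [(32,120),(568,28),(664,455),(105,567)]: print(atz('top',c,.08))
for c in [(490,360),(562,377)]: print('slot',atz('top',c,.141))
for c in [(497,282),(513,333),(530,415),(538,450)]: print('marks',atz('top',c,.108))
for c in [(492,162),(540,120)]: print('slotside',atz('side',c,.141))
for c in [(447,190),(460,250)]: print('bottle', atz('top',c,.18,False))
E
```

```text
barL [0.5329 0.1044 0.2566] 0.00022836149063412087 [0.5337 0.1048 0.253 ] [0.5345 0.102  0.253 ]
barR [ 0.56   -0.0186  0.2544] 0.004421231773608839 [ 0.5582 -0.0194  0.253 ] [ 0.563  -0.0194  0.253 ]
spotL [ 0.5385 -0.0921  0.1103] 0.002355196361990276 [ 0.5376 -0.0925  0.109 ] [ 0.5402 -0.0928  0.109 ]
spotR [ 0.5583 -0.1878  0.1112] 0.001775808299653566 [ 0.5579 -0.1885  0.109 ] [ 0.5601 -0.1897  0.109 ]
wing [ 0.5491 -0.141   0.1321] 0.0011902240825803201 [ 0.5481 -0.1396  0.141 ] [ 0.5449 -0.1334  0.141 ]
[0.7094 0.1612 0.08  ]
[ 0.7789 -0.176   0.08  ]
[ 0.5072 -0.2322  0.08  ]
[0.4319 0.1048 0.08  ]
slot [ 0.5523 -0.1186  0.141 ]
slot [ 0.5433 -0.1607  0.141 ]
marks [ 0.6062 -0.1267  0.108 ]
marks [ 0.5751 -0.1363  0.108 ]
marks [ 0.5257 -0.1464  0.108 ]
marks [ 0.5048 -0.1511  0.108 ]
slotside [ 0.5462 -0.1063  0.141 ]
slotside [ 0.541  -0.1545  0.141 ]
bottle [ 0.6897 -0.2778  0.18  ]
bottle [ 0.5485 -0.3035  0.18  ]
```

Measurements agree: yaw comes out at about 0.205 from both the deck edges and the spots, bar centre (0.546, 0.043, 0.253), slot about 1.155 rad CCW of the marks. Going above the bar.

```bash
cat >>h.py <<'E'
def to(*T):
    """each target x,y,z,psi(tool x yaw) -> tool-axis shift from the present pose"""
    from plant import ctrl
    s=ctrl.get_state(); r=R.from_quat(s['tcp_rot']); X=r.apply([1,0,0]); psi=np.arctan2(X[1],X[0])
    print('t',round(s['time'],2),'pos',np.round(s['eef_pos'],4),'psi',round(psi,4),'z',np.round(r.apply([0,0,1]),4),'F',np.round(s['contact_force'],1),'open',round(s['opening'],3),'ff',np.round(s['finger_force'],1))
    for t in T:
        print(np.round(r.inv().apply(np.array(t[:3])-s['eef_pos']),4),'rz',round((psi-t[3]+np.pi)%(2*np.pi)-np.pi,4))
E
python3 -c "
from h import *
to((.46,-.36,.35,1.0),(.546,.043,.35,1.776),(.546,.043,.234,1.776))"
```

Request:
creep_tool:
  plan: "0,0,-0.06,0,0,0,1 | 0.06,-0.035,-0.12,0,0,-0.15,1 | 0.11,-0.065,-0.12,0,0,-0.3,1 | 0.16,-0.095,-0.12,0,0,-0.45,1 | 0.21,-0.125,-0.12,0,0,-0.6,1 | 0.26,-0.155,-0.12,0,0,-0.7,1 | 0.31,-0.185,-0.12,0,0,-0.746,1 | 0.355,-0.211,-0.12,0,0,-0.746,1"

```text
time: 1.1
eef_pos: [0.4613, -0.3579, 0.3509]
tcp_rot: [0.877, 0.48, -0.0, -0.0]
contact_force: [0.6, -0.8, 1.2]
opening: 0.998
finger_force: 0.0
```

```bash
python3 -c "
from h import *
to((.546,.043,.33,1.776))"
```

```text
t 1.1 pos [ 0.4613 -0.3579  0.3509] psi 1.0006 z [-3.e-04  5.e-04 -1.e+00] F [ 0.6 -0.8  1.2] open 0.998 ff 0.0
[ 0.3832 -0.1451  0.0211] rz -0.7754
```

Request:
creep_tool:
  plan: "0.05,-0.019,0,0,0,-0.11,1 | 0.1,-0.038,0,0,0,-0.22,1 | 0.15,-0.057,0,0,0,-0.33,1 | 0.2,-0.076,0,0,0,-0.44,1 | 0.25,-0.095,0,0,0,-0.55,1 | 0.3,-0.114,0,0,0,-0.66,1 | 0.35,-0.133,0.01,0,0,-0.775,1 | 0.383,-0.145,0.021,0,0,-0.775,1 | 0.383,-0.145,0.021,0,0,-0.775,1"

```text
time: 2.22
eef_pos: [0.5445, 0.0428, 0.3284]
tcp_rot: [0.63, 0.777, -0.001, -0.002]
contact_force: [-0.7, -0.2, -0.5]
opening: 0.999
finger_force: 0.0
```

```bash
python3 - <<'E'
from h import *
from plant import ctrl
to((.546,.043,.234,1.776))
for n in("top","side"):
    cv2.imwrite(f"pics/{n}1.png",ctrl.read_camera(n)["pixels"][:,:,::-1])
a=cv2.resize(cv2.imread("pics/side1.png")[130:310,230:410],None,fx=3,fy=3); b=cv2.imread("pics/top1.png")[160:340,250:340]
cv2.imwrite("pics/m1.png",np.hstack([a,cv2.resize(b,None,fx=2.8,fy=3)]))
E
```

```text
t 2.23 pos [0.5445 0.0428 0.3284] psi 1.7787 z [-3.5e-03  5.0e-04 -1.0e+00] F [-0.7 -0.2 -0.5] open 0.999 ff 0.0
[-0.0002  0.0019  0.0944] rz 0.0027
```

View pics/m1.png

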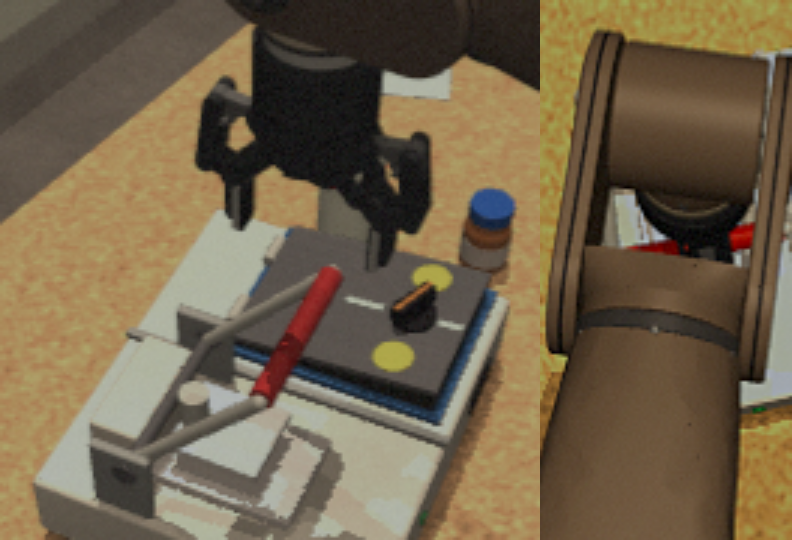

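The open fingers hang above the bar and straddle it along the machine's x, with the bar midpoint centred between them at about (295,330) in the crop. Descending and gripping.

Request:
creep_tool:
  plan: "0,0.002,0.03,0,0,0,1 | 0,0.002,0.06,0,0,0,1 | 0,0.002,0.08,0,0,0,1 | 0,0.002,0.0945,0,0,0,1 | 0,0.002,0.0945,0,0,0,1"

```text
time: 2.95
eef_pos: [0.5467, 0.0406, 0.2349]
tcp_rot: [0.632, 0.775, -0.001, -0.001]
contact_force: [0.3, 0.0, -0.1]
opening: 1.0
finger_force: 0.0
```

Request:
creep_tool:
  plan: "0,0,0,0,0,0,0 | 0,0,0,0,0,0,0 | 0,0,0,0,0,0,0 | 0,0,0,0,0,0,0 | 0,0,0,0,0,0,0 | 0,0,0,0,0,0,0"
  squeeze: 60

```text
time: 3.7
eef_pos: [0.5479, 0.0412, 0.2365]
tcp_rot: [0.631, 0.775, 0.001, 0.001]
contact_force: [3.1, 0.9, 2.1]
opening: 0.189
finger_force: 58.5
```

```bash
python3 -c "
from h import *
to()
c,s=np.cos(.205),np.sin(.205)
for a in np.radians([50,45,40,35,30,25,20,15,10,5,0,-1]): print(np.degrees(a), 'toward robot',round(.16*(np.cos(a)-np.cos(.8727)),4),'down',round(.16*(np.sin(.8727)-np.sin(a)),4))"
```

```text
t 3.7 pos [0.5479 0.0412 0.2365] psi 1.775 z [ 2.5e-03  3.0e-04 -1.0e+00] F [3.1 0.9 2.1] open 0.189 ff 58.5
50.0 toward robot 0.0 down 0.0
45.0 toward robot 0.0103 down 0.0094
40.0 toward robot 0.0197 down 0.0197
35.0 toward robot 0.0282 down 0.0308
29.999999999999996 toward robot 0.0357 down 0.0426
25.0 toward robot 0.0422 down 0.055
20.0 toward robot 0.0475 down 0.0678
14.999999999999998 toward robot 0.0517 down 0.0812
10.0 toward robot 0.0547 down 0.0948
5.0 toward robot 0.0565 down 0.1086
0.0 toward robot 0.0572 down 0.1226
-1.0 toward robot 0.0571 down 0.1254
```

Request:
creep_tool:
  plan: "0,-0.005,0.0045,0,0,0,0 | 0,-0.0103,0.0094,0,0,0,0 | 0,-0.0151,0.0145,0,0,0,0 | 0,-0.0197,0.0197,0,0,0,0 | 0,-0.0282,0.0308,0,0,0,0 | 0,-0.0357,0.0426,0,0,0,0 | 0,-0.0422,0.055,0,0,0,0 | 0,-0.0475,0.0678,0,0,0,0 | 0,-0.0517,0.0812,0,0,0,0 | 0,-0.0517,0.0812,0,0,0,0"

```text
time: 4.95
eef_pos: [0.4993, 0.0308, 0.1566]
tcp_rot: [0.632, 0.775, 0.003, 0.003]
contact_force: [6.1, 3.6, 6.1]
opening: 0.186
finger_force: 65.7
```

```bash
python3 -c "
from h import *
to()"
```

```text
t 4.95 pos [0.4993 0.0308 0.1566] psi 1.7741 z [ 9.5e-03  8.0e-04 -1.0e+00] F [6.1 3.6 6.1] open 0.186 ff 65.7
```

Request:
creep_tool:
  plan: "0,-0.0016,0.0067,0,0,0,0 | 0,-0.003,0.0136,0,0,0,0 | 0,-0.004,0.0205,0,0,0,0 | 0,-0.0048,0.0274,0,0,0,0 | 0,-0.0053,0.0344,0,0,0,0 | 0,-0.0055,0.0414,0,0,0,0 | 0,-0.0055,0.044,0,0,0,0 | 0,-0.0055,0.044,0,0,0,0"

```text
time: 5.95
eef_pos: [0.4927, 0.0294, 0.1133]
tcp_rot: [0.632, 0.775, 0.001, 0.002]
contact_force: [-1.4, 1.8, 11.5]
opening: 0.188
finger_force: 69.7
```

```bash
python3 -c "
from h import *
to()"
```

```text
t 5.95 pos [0.4927 0.0294 0.1133] psi 1.7746 z [ 4.4e-03 -1.0e-04 -1.0e+00] F [-1.4  1.8 11.5] open 0.188 ff 69.7
```

Request:
creep_tool:
  plan: "0,0,0.003,0,0,0,0 | 0,0,0.005,0,0,0,0 | 0,0,0.005,0,0,0,0"

```text
time: 6.32
eef_pos: [0.4925, 0.0294, 0.1078]
tcp_rot: [0.631, 0.775, 0.001, 0.002]
contact_force: [1.1, 2.3, 9.2]
opening: 0.187
finger_force: 70.3
```

Request:
creep_tool:
  plan: "0,0,0.003,0,0,0,0 | 0,0,0.003,0,0,0,0"

```text
time: 6.58
eef_pos: [0.4926, 0.0293, 0.107]
tcp_rot: [0.631, 0.776, 0.001, 0.001]
contact_force: [-5.7, 2.8, 20.9]
opening: 0.193
finger_force: 71.5
```

```bash
python3 -c "
from h import *
to()"
```

```text
t 6.58 pos [0.4926 0.0293 0.107 ] psi 1.7751 z [ 2.4e-03 -3.0e-04 -1.0e+00] F [-5.7  2.8 20.9] open 0.193 ff 71.5
```

```bash
python3 - <<'E'
from h import *
from plant import ctrl
cv2.imwrite("pics/side2.png",ctrl.read_camera("side")["pixels"][:,:,::-1])
cv2.imwrite("pics/m2.png",cv2.resize(cv2.imread("pics/side2.png")[195:345,240:410],None,fx=4,fy=4,interpolation=2))
E
```

```text
(no output)
```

View pics/m2.png

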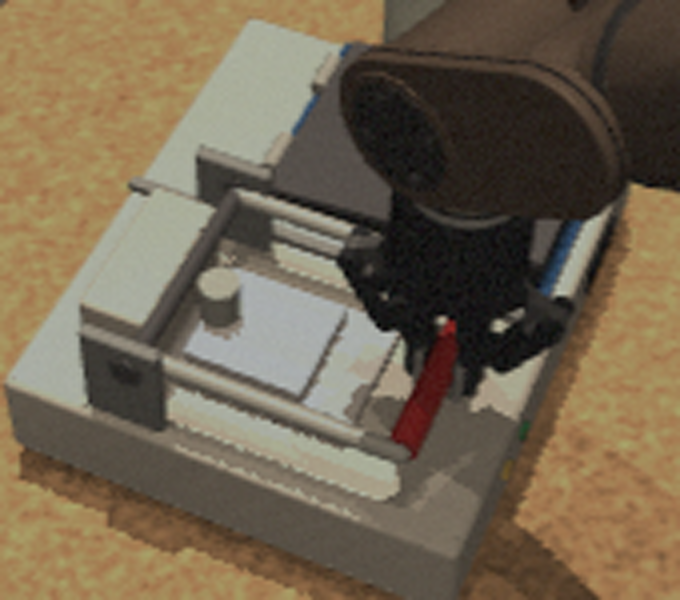

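The lever is down and the arms look level. Its left bar end is at crop (405,448). I'll check that against the prediction.

```bash
python3 -c "
from h import *
print('meas',atz('side',(405,448),.13),atz('side',(405,448),.137),atz('side',(405,448),.123))
for a in np.radians([50,3,0,-3]):
  g=.16*(np.cos(a)-np.cos(.8727)); print(a,.5335-g*.979,.1035-g*.2036,.13+.16*np.sin(a))
print(atz('side',(312,268),.253))
to()"
```

```text
meas [0.4770642  0.09168434 0.13      ] [0.47481402 0.09575713 0.137     ] [0.47931437 0.08761155 0.123     ]
0.8726646259971648 0.533495755297153 0.10349911724055193 0.2525671108990365
0.05235987755982989 0.477756676154496 0.09190721068953564 0.13837375299887103
0.0 0.47754200647845246 0.09186256641370064 0.13
-0.05235987755982989 0.477756676154496 0.09190721068953564 0.12162624700112899
[0.5344698  0.10203668 0.253     ]
t 6.62 pos [0.4926 0.0293 0.107 ] psi 1.7751 z [ 2.5e-03 -4.0e-04 -1.0e+00] F [-5.1  2.2 20.7] open 0.189 ff 71.5
```

Triangulation at z=0.13 matches level, so it's at full stroke. Easing it back up slowly.

Request:
creep_tool:
  plan: "0,0,-0.004,0,0,0,0 | 0,0.0002,-0.011,0,0,0,0 | 0,0.0006,-0.0179,0,0,0,0 | 0,0.0014,-0.0249,0,0,0,0 | 0,0.0024,-0.0318,0,0,0,0 | 0,0.0038,-0.0386,0,0,0,0 | 0,0.0055,-0.0454,0,0,0,0 | 0,0.0074,-0.0521,0,0,0,0 | 0,0.0096,-0.0587,0,0,0,0"

```text
time: 7.75
eef_pos: [0.5024, 0.0315, 0.1616]
tcp_rot: [0.632, 0.775, 0.002, 0.002]
contact_force: [13.1, 3.8, -5.1]
opening: 0.19
finger_force: 73.2
```

```bash
python3 -c "
from h import *
to()
for d in [22.5,25,27.5,30,32.5,35,37.5,40,42.5,45,47.5,50]: print(d,np.round([.16*(np.cos(np.radians(20))-np.cos(np.radians(d))),.16*(np.sin(np.radians(d))-np.sin(np.radians(20)))],4))"
```

```text
t 7.75 pos [0.5024 0.0315 0.1616] psi 1.7745 z [ 6.e-03  3.e-04 -1.e+00] F [13.1  3.8 -5.1] open 0.19 ff 73.2
22.5 [0.0025 0.0065]
25 [0.0053 0.0129]
27.5 [0.0084 0.0192]
30 [0.0118 0.0253]
32.5 [0.0154 0.0312]
35 [0.0193 0.037 ]
37.5 [0.0234 0.0427]
40 [0.0278 0.0481]
42.5 [0.0324 0.0534]
45 [0.0372 0.0584]
47.5 [0.0423 0.0632]
50 [0.0475 0.0678]
```

Request:
creep_tool:
  plan: "0,0.0025,-0.0065,0,0,0,0 | 0,0.0053,-0.0129,0,0,0,0 | 0,0.0084,-0.0192,0,0,0,0 | 0,0.0118,-0.0253,0,0,0,0 | 0,0.0154,-0.0312,0,0,0,0 | 0,0.0193,-0.037,0,0,0,0 | 0,0.0234,-0.0427,0,0,0,0 | 0,0.0278,-0.0481,0,0,0,0 | 0,0.0324,-0.0534,0,0,0,0 | 0,0.0372,-0.0584,0,0,0,0"

```text
time: 9.0
eef_pos: [0.5353, 0.0385, 0.2172]
tcp_rot: [0.631, 0.775, -0.002, -0.002]
contact_force: [4.9, -0.9, -5.2]
opening: 0.188
finger_force: 70.4
```

Request:
creep_tool:
  plan: "0,0.0051,-0.0048,0,0,0,0 | 0,0.0103,-0.0094,0,0,0,0 | 0,0.0113,-0.0114,0,0,0,0 | 0,0.0113,-0.0114,0,0,0,0"

```text
time: 9.5
eef_pos: [0.5483, 0.0413, 0.2306]
tcp_rot: [0.631, 0.775, 0.0, 0.0]
contact_force: [6.2, -0.2, -7.9]
opening: 0.187
finger_force: 68.4
```

```bash
python3 -c "
from h import *
to()"
```

```text
t 9.5 pos [0.5483 0.0413 0.2306] psi 1.7748 z [ 9.e-04  2.e-04 -1.e+00] F [ 6.2 -0.2 -7.9] open 0.187 ff 68.4
```

Request:
creep_tool:
  plan: "0,0.0022,-0.0006,0,0,0,0 | 0,0.0044,-0.0011,0,0,0,0 | 0,0.0044,-0.0011,0,0,0,0"

```text
time: 9.88
eef_pos: [0.5484, 0.0414, 0.2308]
tcp_rot: [0.631, 0.776, -0.005, -0.004]
contact_force: [-8.1, -3.2, -2.9]
opening: 0.187
finger_force: 68.7
```

```bash
python3 -c "
from h import *
to()"
```

```text
t 9.88 pos [0.5484 0.0414 0.2308] psi 1.7753 z [-0.0125 -0.0021 -0.9999] F [-8.1 -3.2 -2.9] open 0.187 ff 68.7
```

At the upper stop. Releasing, then rising.

Request:
creep_tool:
  plan: "0,-0.002,0.0003,0,0,0,0 | 0,-0.002,0.0003,0,0,0,0.5 | 0,-0.002,0.0003,0,0,0,0.8 | 0,-0.002,0.0003,0,0,0,1 | 0,-0.002,0,0,0,0,1 | 0,-0.002,-0.04,0,0,0,1 | 0,-0.002,-0.09,0,0,0,1 | 0,-0.002,-0.11,0,0,0,1 | 0,-0.002,-0.11,0,0,0,1"

```text
time: 11.0
eef_pos: [0.551, 0.0417, 0.3438]
tcp_rot: [0.631, 0.775, 0.001, 0.001]
contact_force: [-1.0, 0.4, -0.5]
opening: 0.996
finger_force: 0.0
```

```bash
python3 - <<'E'
from h import *
to((.5485,-.1403,.34,1.36),(.5485,-.1403,.24,1.36))
E
```

```text
t 11.0 pos [0.551  0.0417 0.3438] psi 1.7748 z [ 3.4e-03 -3.0e-04 -1.0e+00] F [-1.   0.4 -0.5] open 0.996 ff 0.0
[-0.1777 -0.0393  0.0038] rz 0.4148
[-0.1776 -0.0396  0.1038] rz 0.4148
```

```bash
python3 -c "
from scipy.spatial.transform import Rotation as R
print((R.from_rotvec([.085,0,0])*R.from_rotvec([0,0,.415])).as_rotvec())"
```

```text
[ 0.08377627 -0.01763744  0.41474866]
```

Request:
creep_tool:
  plan: "-0.05,-0.01,0,0.02,0,0.1,1 | -0.1,-0.02,0,0.04,-0.01,0.2,1 | -0.14,-0.03,0,0.06,-0.012,0.3,1 | -0.178,-0.0393,0.03,0.084,-0.0176,0.414,1 | -0.178,-0.0393,0.08,0.084,-0.0176,0.414,0.7 | -0.178,-0.0393,0.135,0.084,-0.0176,0.414,0.7 | -0.178,-0.0393,0.15,0.084,-0.0176,0.414,0.7 | -0.178,-0.0393,0.15,0.084,-0.0176,0.414,0.7"

```text
time: 12.0
eef_pos: [0.547, -0.1401, 0.1905]
tcp_rot: [0.777, 0.628, -0.039, -0.021]
contact_force: [-0.3, -0.3, -0.0]
opening: 0.699
finger_force: 0.0
```

```bash
python3 - <<'E'
from h import *
from plant import ctrl
to((.548,-.1403,.121,1.36))
a=ctrl.read_camera("side")["pixels"][:,:,::-1][130:280,270:440]
cv2.imwrite("pics/m3.png",cv2.resize(a,None,fx=4,fy=4))
E
```

```text
t 12.0 pos [ 0.547  -0.1401  0.1905] psi 1.3622 z [-0.0869 -0.0157 -0.9961] F [-0.3 -0.3 -0. ] open 0.699 ff 0.0
[0.0023 0.0067 0.0692] rz 0.0022
```

View pics/m3.png

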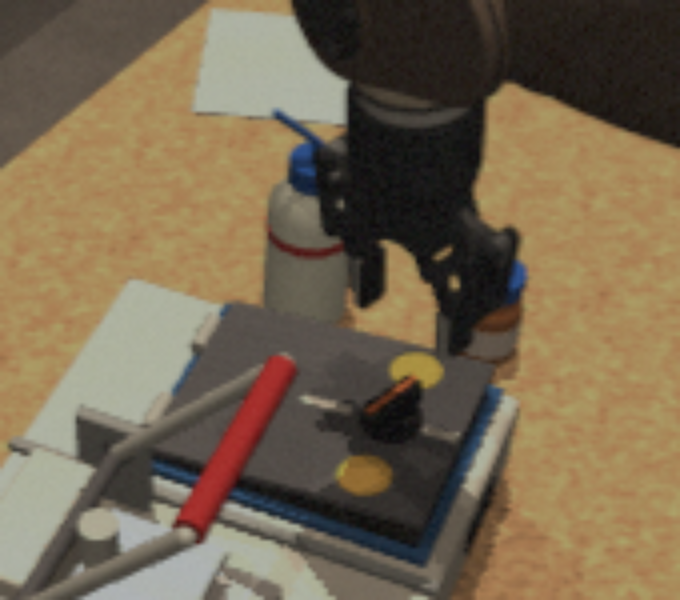

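The lever is back up at rest, with its bar from (195,525) to (285,365). The fingers at (370,280) and (460,330) straddle the wing at (392,405). Descending and pinching it.

Request:
creep_tool:
  plan: "0.0015,0.004,0.03,0,0,0,0.7 | 0.0023,0.0067,0.05,0,0,0,0.7 | 0.0023,0.0067,0.063,0,0,0,0.7 | 0.0023,0.0067,0.069,0,0,0,0.7 | 0.0023,0.0067,0.069,0,0,0,0.5"

```text
time: 12.68
eef_pos: [0.5492, -0.141, 0.123]
tcp_rot: [0.777, 0.628, -0.038, -0.02]
contact_force: [0.2, -0.3, 0.6]
opening: 0.509
finger_force: 0.0
```

```bash
python3 -c "
from h import *
to()"
```

```text
t 12.68 pos [ 0.5492 -0.141   0.123 ] psi 1.3619 z [-0.0833 -0.0172 -0.9964] F [ 0.2 -0.3  0.6] open 0.509 ff 0.0
```

Request:
creep_tool:
  plan: "0,0,0,0,0,0,0 | 0,0,0,0,0,0,0 | 0,0,0,0,0,0,0 | 0,0,0,0,0,0,0"
  squeeze: 30

```text
time: 13.18
eef_pos: [0.5507, -0.1413, 0.1239]
tcp_rot: [0.777, 0.628, -0.037, -0.018]
contact_force: [5.6, -0.9, 1.0]
opening: 0.138
finger_force: 32.9
```

```bash
python3 -c "
from h import *
to()"
```

```text
t 13.18 pos [ 0.5507 -0.1413  0.1239] psi 1.3618 z [-0.0792 -0.0185 -0.9967] F [ 5.6 -0.9  1. ] open 0.138 ff 32.9
```

Request:
creep_tool:
  plan: "0,0.002,0,0,0,0,0 | 0,0.002,0,0,0,0.14,0 | 0,0.002,0,0,0,0.28,0 | 0,0.002,0,0,0,0.42,0 | 0,0.002,0,0,0,0.56,0 | 0,0.002,0,0,0,0.7,0 | 0,0.002,0,0,0,0.84,0 | 0,0.002,0,0,0,0.98,0 | 0,0.002,0,0,0,1.1,0 | 0,0.002,0,0,0,1.157,0"

```text
time: 14.42
eef_pos: [0.5493, -0.1399, 0.1237]
tcp_rot: [0.994, 0.1, -0.045, 0.002]
contact_force: [-4.9, 5.3, 8.9]
opening: 0.142
finger_force: 33.8
```

Request:
creep_tool:
  plan: "0,0,0,0,0,0,0 | 0,0,0,0,0,0,0"

```text
time: 14.68
eef_pos: [0.5493, -0.1399, 0.1237]
tcp_rot: [0.994, 0.101, -0.045, 0.002]
contact_force: [-4.4, 4.3, 9.0]
opening: 0.144
finger_force: 33.8
```

```bash
python3 -c "
from h import *
to((.55,-.14,.12,.205))"
```

```text
t 14.68 pos [ 0.5493 -0.1399  0.1237] psi 0.2033 z [-0.0898 -0.0135 -0.9959] F [-4.4  4.3  9. ] open 0.144 ff 33.8
[0.001  0.0003 0.0036] rz -0.0017
```

Request:
creep_tool:
  plan: "0,0,0,0,0,0,0.3 | 0,0,0,0,0,0,0.6 | 0,0,-0.03,0,0,0,0.6 | 0,0,-0.08,0,0,0,0.6 | 0,0,-0.14,0,0.04,0,0.6 | 0,0,-0.18,0,0.088,0,0.6 | 0,0,-0.18,0,0.088,0,0.6"

```text
time: 15.55
eef_pos: [0.5674, -0.1391, 0.3067]
tcp_rot: [0.995, 0.101, 0.005, 0.002]
contact_force: [1.0, 0.5, -0.8]
opening: 0.6
finger_force: 0.0
```

```bash
python3 -c "
from h import *
to((.4,-.45,.3,.205),(.25,-.6,.3,.205))"
```

```text
t 15.55 pos [ 0.5674 -0.1391  0.3067] psi 0.2032 z [ 0.0098 -0.0028 -0.9999] F [ 1.   0.5 -0.8] open 0.6 ff 0.0
[-0.2267  0.2707  0.0059] rz -0.0018
[-0.4039  0.3874  0.0049] rz -0.0018
```

Request:
creep_tool:
  plan: "-0.035,0.045,0,0,0,0,0.6 | -0.07,0.09,0,0,0,0,0.3 | -0.11,0.135,0,0,0,0,0 | -0.15,0.18,0,0,0,0,0 | -0.19,0.225,0,0,0,0,0 | -0.227,0.27,0,0,0,0,0 | -0.27,0.3,0,0,0,0,0 | -0.31,0.325,0,0,0,0,0 | -0.35,0.35,0,0,0,0,0 | -0.4,0.387,0,0,0,0,0"

```text
time: 16.8
eef_pos: [0.2515, -0.5978, 0.298]
tcp_rot: [0.995, 0.102, 0.001, -0.003]
contact_force: [0.0, -0.6, 1.1]
opening: 0.002
finger_force: 0.0
```

```bash
python3 - <<'E'
from h import *
from plant import ctrl
to((.4,-.35,.28,.205),(.558,-.188,.2,.205))
r=ctrl.read_camera("top")["pixels"][:,:,::-1]; cv2.imwrite("pics/top4.png",r)
a=r[230:290,340:430]
cv2.imwrite("pics/m4.png",cv2.resize(a,None,fx=8,fy=8,interpolation=2))
# orange centroid/axis and yellow spots by colour
h=cv2.cvtColor(np.ascontiguousarray(a),cv2.COLOR_BGR2HSV)
E
```

```text
t 16.8 pos [ 0.2515 -0.5978  0.298 ] psi 0.2046 z [ 0.0015  0.0054 -1.    ] F [ 0.  -0.6  1.1] open 0.002 ff 0.0
[ 0.1957 -0.2124  0.0196] rz -0.0004
[ 0.3831 -0.3385  0.1007] rz -0.0004
```

View pics/m4.png

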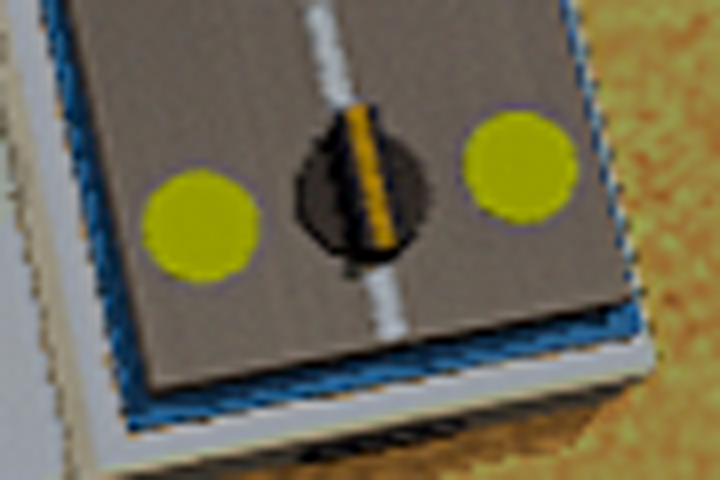

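The slot runs from (358,108) to (386,248), close to the mark line from (318,8) to (396,335). I'll work out the world angles.

```bash
python3 - <<'E'
from h import *
f=lambda p,z: atz('top',((p[0]+.5)/8-.5+340,(p[1]+.5)/8-.5+230),z,False)
ang=lambda a,b:np.arctan2(*(a-b)[[1,0]])
print('slot',ang(f((358,108),.1395),f((386,248),.1425)))
print('marks',ang(f((318,8),.104),f((396,335),.112)))
print('spots',np.arctan2(*(f((202,226),.109)-f((521,166),.109))[[1,0]])-np.pi/2, f((521,166),.109),f((202,226),.109))
# refine slot by colour
im=cv2.imread('pics/top4.png'); h=cv2.cvtColor(im,cv2.COLOR_BGR2HSV)
sub=im[240:264,380:392].astype(float); w=np.clip(sub[:,:,2]-1.5*sub[:,:,0]-60,0,None)
ys,xs=np.nonzero(w>10); W=w[ys,xs]; p=np.c_[xs+380,ys+240]
m=(p*W[:,None]).sum(0)/W.sum(); d=np.linalg.svd((p-m)*W[:,None]**.5)[2][0]; d*=-np.sign(d[1])
print(len(W),m,d,'slot',ang(atz('top',m+8*d,.1395,False),atz('top',m-8*d,.1425,False)))
lab,n=None,None
E
```

```text
slot 0.18198862962059295
marks 0.21794230923380387
spots 0.20917313384341685 [ 0.55804157 -0.18862906  0.109     ] [ 0.53773553 -0.09297138  0.109     ]
40 [385.8299701  251.39573991] [-0.21211298 -0.97724515] slot 0.19684757993045493
```

The slot is within about 0.02 rad of the marks and the cover is still ajar. Next I'll press the outer spot with the gripper shut.

Request:
creep_tool:
  plan: "0.04,-0.042,0,0,0,0,0 | 0.08,-0.085,0,0,0,0,0 | 0.12,-0.128,0,0,0,0,0 | 0.16,-0.17,0,0,0,0,0 | 0.196,-0.212,0.01,0,0,0,0 | 0.24,-0.243,0.02,0,0,0,0 | 0.29,-0.275,0.03,0,0,0,0 | 0.34,-0.31,0.05,0,0,0,0 | 0.383,-0.3385,0.08,0,0,0,0 | 0.383,-0.3385,0.1,0,0,0,0"

```text
time: 18.1
eef_pos: [0.5595, -0.1853, 0.1977]
tcp_rot: [0.995, 0.104, -0.001, -0.002]
contact_force: [0.4, -0.2, -0.3]
opening: -0.003
finger_force: 0.0
```

Request:
creep_tool:
  plan: "0,0,0.03,0,0,0,0 | 0,0,0.06,0,0,0,0 | 0,0,0.06,0,0,0,0"

```text
time: 18.48
eef_pos: [0.5564, -0.1883, 0.1374]
tcp_rot: [0.995, 0.101, -0.003, -0.003]
contact_force: [-0.2, 0.1, 0.3]
opening: 0.001
finger_force: 0.0
```

```bash
python3 -c "
from h import *
to((.558,-.1886,.109,.205),(.558,-.1886,.097,.205))"
```

```text
t 18.48 pos [ 0.5564 -0.1883  0.1374] psi 0.2026 z [-0.0059  0.0047 -1.    ] F [-0.2  0.1  0.3] open 0.001 ff 0.0
[0.0016 0.0008 0.0284] rz -0.0024
[0.0017 0.0008 0.0404] rz -0.0024
```

Request:
creep_tool:
  plan: "0,0,0.01,0,0,0,0 | 0,0,0.02,0,0,0,0 | 0,0,0.026,0,0,0,0 | 0,0,0.03,0,0,0,0 | 0,0,0.034,0,0,0,0 | 0,0,0.038,0,0,0,0 | 0,0,0.041,0,0,0,0 | 0,0,0.043,0,0,0,0 | 0,0,0.043,0,0,0,0"

```text
time: 19.6
eef_pos: [0.5591, -0.1894, 0.1011]
tcp_rot: [0.995, 0.102, -0.0, -0.0]
contact_force: [-6.9, 1.1, 11.3]
opening: 0.0
finger_force: 5.2
```

```bash
python3 -c "
from h import *
to()"
```

```text
t 19.6 pos [ 0.5591 -0.1894  0.1011] psi 0.2043 z [-5.e-04  3.e-04 -1.e+00] F [-6.9  1.1 11.3] open 0.0 ff 5.2
```

Request:
creep_tool:
  plan: "-0.0005,0,0.002,0,0,0,0 | -0.001,0,0.004,0,0,0,0 | -0.001,0,0.006,0,0,0,0 | -0.001,0,0.006,0,0,0,0"

```text
time: 20.1
eef_pos: [0.5589, -0.1895, 0.0969]
tcp_rot: [0.995, 0.102, 0.0, -0.0]
contact_force: [-8.6, 2.6, 16.5]
opening: 0.004
finger_force: 8.1
```

```bash
python3 -c "
from h import *
to()"
```

```text
t 20.1 pos [ 0.5589 -0.1895  0.0969] psi 0.2043 z [ 8.e-04  5.e-04 -1.e+00] F [-8.6  2.6 16.5] open 0.004 ff 8.1
```

Request:
creep_tool:
  plan: "0,0,0.0015,0,0,0,0 | 0,0,0.003,0,0,0,0 | 0,0,0.003,0,0,0,0 | 0,0,0.003,0,0,0,0"

```text
time: 20.6
eef_pos: [0.559, -0.1895, 0.0966]
tcp_rot: [0.995, 0.102, -0.0, -0.0]
contact_force: [-14.1, 5.3, 28.3]
opening: -0.001
finger_force: 13.9
```

```bash
python3 - <<'E'
from h import *
from plant import ctrl
to()
a=ctrl.read_camera("side")["pixels"][:,:,::-1][180:330,250:420]
cv2.imwrite("pics/m5.png",cv2.resize(a,None,fx=4,fy=4,interpolation=2)); to()
E
```

```text
t 20.6 pos [ 0.559  -0.1895  0.0966] psi 0.2048 z [-3.e-04  6.e-04 -1.e+00] F [-14.1   5.3  28.3] open -0.001 ff 13.9
t 20.65 pos [ 0.559  -0.1895  0.0967] psi 0.2047 z [-2.e-04  6.e-04 -1.e+00] F [-14.8   5.1  27.3] open -0.003 ff 13.9
```

View pics/m5.png

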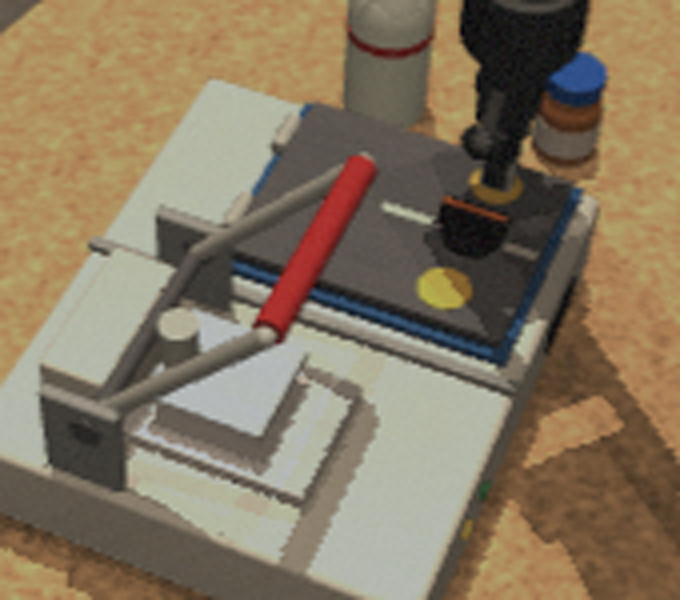

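The cover is flush and the finger is on the outer spot at (497,183). The slot is in line with the marks, and the lever is at rest. I'll take off some side load, then hand in.

Request:
creep_tool:
  plan: "-0.002,0.0005,0,0,0,0,0 | -0.002,0.0005,0,0,0,0,0 | -0.002,0.0005,0,0,0,0,0"

```text
time: 21.02
eef_pos: [0.5589, -0.1896, 0.0967]
tcp_rot: [0.995, 0.102, 0.003, -0.001]
contact_force: [-9.4, 8.3, 25.2]
opening: -0.003
finger_force: 12.5
```

```bash
python3 - <<'E'
from h import *
from plant import ctrl
to()
s=ctrl.get_state()
if s['contact_force'][2]>18 and s['eef_pos'][2]<.0985: print(ctrl.sign_off())
E
```

```text
t 21.02 pos [ 0.5589 -0.1896  0.0967] psi 0.2038 z [ 0.005   0.0018 -1.    ] F [-9.4  8.3 25.2] open -0.003 ff 12.5
the job is handed in; nothing more can be done
None
```

I handed the job in at 21 s: the lever was pulled to full stroke and eased back to rest, the fastener was turned to within about 0.02 rad of the marks, and the cover is held flush with about 25 N. The rack, bottle and jar were never touched.

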